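Turn the salt round to the cook and point it out

TASK

The cook at the chopping board wants the salt. With a fingertip, gently push the divided turntable round until the salt shaker standing on it (the small glass one with the grey domed cap) has come as near to the middle of the board as it can, and let the turntable come to rest there. Then point straight down at the shaker with the fingertips about a finger's breadth above its cap and stay there, still pointing, at the end; touch nothing but the turntable, and leave everything standing.

Things in the scene. Friction and masses are not known exactly. Their poses are not given: they have to be found in the camera images.
- foot: Fixed round black base under the turntable, 170 mm across, 12 mm high, on the worktop (z = 0). Origin at the centre of its underside, on the turntable's axis. Its x axis points horizontally from the turntable's centre to the middle of the chopping board.
- turntable: Round light-wood tray, 270 mm across; turns about the upright axis through its centre, a full turn either way. Origin at the centre of its underside, 12 mm above the worktop; x axis through the middle of the pepper mill's bay. Light friction (1.5 N at 105 mm from the axis) stops it soon after a push. Shaker, mill and jar stand in three of its four bays, 76 mm from the axis.
- hub (a point): Centre of the tray floor, on the axis, 20 mm above the worktop. The rim is 6 mm thick, its top 40 mm above the worktop. Two crossed upright dividers, 6 mm thick, tops at 70 mm, reach to 128 mm from the axis and make four quarter-circle bays. A steel post, 24 mm across, top at 75 mm, stands here.
- empty_bay (a point): The bay across from the pepper mill is empty; this point lies on its floor (20 mm above the worktop) on its middle line, 105 mm from the axis; turns with the tray. Its two dividers stand 45 degrees either side, seen from the axis; a fingertip set down here meets one of them when moved round the axis.
- salt_shaker: Small glass salt shaker, loose in one bay of the turntable: 44 mm across, 90 mm high, white salt below a grey domed cap. Origin at the centre of its underside, z up.
- salt_top (a point): Top of the salt shaker's cap, 90 mm above its underside.
- pepper_mill: Tall turned dark-wood pepper mill, loose in another bay: 58 mm across, 170 mm high. Origin at the centre of its underside, z up.
- spice_jar: Spice jar with a black cap, loose in another bay: 41 mm across, 105 mm high. Origin at the centre of its underside, z up.
- board: Fixed wooden chopping board flat on the worktop beside the turntable, 230 x 340 x 21 mm, one long side towards the turntable. Origin at the centre of its underside, x along its short side.
- lemon: Lemon, loose on the board, 78 x 55 x 56 mm. Origin at its underside.
- mug: White mug behind the turntable, loose, 82 mm across (114 mm with its handle), 91 mm high. Origin at the centre of its underside.
- glass: Clear drinking glass behind the turntable, loose, 81 mm across, 93 mm high. Origin at the centre of its underside.
There are look-alikes about, which are no part of the job. Leave any green, purple or red look-alike of the spice_jar alone.

How it is judged:
On the way, in this order (a step that is already met when the one before it is completed fails the run):
1. the salt shaker has come to rest at the board's side of the turntable (x of salt_shaker in the frame of foot above 0.05 m and y of salt_shaker in the frame of foot between -0.03 and 0.03 m and angular speed of turntable below 0.05 rad/s), for 0.3 s.
2. the fingertips point down at the shaker's cap from just above and stay there (x of salt_shaker in the frame of foot above 0.05 m and y of salt_shaker in the frame of foot between -0.03 and 0.03 m and horizontal distance between the grasp point and salt_top below 0.03 m and z of the grasp point in the frame of salt_top between 0.021 and 0.065 m and angle between the grasp point's own z axis and vertical above 2.35 rad), for 1.5 s.
At the end, for the whole second after the job is handed in: Salt shaker on the board's side of the turntable, within 30 mm of the line from its centre to the board's middle; turntable at rest; tool pointing down (within 45 degrees), TCP within 30 mm of the cap sideways and 21 to 65 mm above it; shaker, mill and jar upright on the tray (all of step 2 and angular speed of turntable below 0.05 rad/s and angle between each of salt_shaker, pepper_mill, spice_jar's own z axis and vertical below 0.15 rad and z of each of salt_shaker, pepper_mill, spice_jar in the frame of foot below 0.03 m); the robot touches nothing.
It fails at once if the robot touches the salt shaker, the pepper mill or the spice jar (contact force between any of the fingers, the arm and salt_shaker above 0.5 N or contact force between any of the fingers, the arm and pepper_mill above 0.5 N or contact force between any of the fingers, the arm and spice_jar above 0.5 N).
It fails at once if the salt shaker, the pepper mill or the spice jar tips over or is lifted (angle between any of salt_shaker, pepper_mill, spice_jar's own z axis and vertical above 0.4 rad or height (world z) of any of salt_shaker, pepper_mill, spice_jar above 0.05 m).
It fails at once if the robot touches the board, the lemon, the mug or the glass (contact force between any of the fingers, the arm and board above 0.5 N or contact force between any of the fingers, the arm and lemon above 0.5 N or contact force between any of the fingers, the arm and mug above 0.5 N or contact force between any of the fingers, the arm and glass above 0.5 N).
It fails at once if the turntable is spun hard (over 2.5 rad/s) (angular speed of turntable above 2.5 rad/s).
It fails at once if the turntable is pressed hard or gripped (over 20 N) instead of gently pushed (contact force between the fingers and turntable above 20 N).
It also fails if it takes over 58 s, if anything falls off the work surface, if the arm or the gripper's body presses on something with over 40 N, if the wrist force passes 120 N, or if a joint passes its speed limit or range.

ROBOT

A 6-joint arm with a two-finger parallel gripper is mounted at the origin on a cart in front of the work surface, level with it; the furniture and walls round the work are solid. World frame = base frame: x ahead of the robot, y to its left, z up, the work surface at z = 0. Lengths are in m, angles in rad, forces in N, time in s.
With the tool pointing down it reaches from about 0.325 to 1 m from the base axis. Payload 5.1 kg.
Tool frame: the origin (TCP) lies between the finger pads, 19 mm behind the fingertips; this is the grasp point; z points along the fingers, y is the line along which they close (so a half turn about z gives the same grasp; the last joint's range is limited). The gripper opens to 85 mm and grips with 20 to 120 N. Pads are 22 mm wide; open, the fingers measure 114 mm over their backs; the gripper's body (76 mm by 85 mm) begins 54 mm behind the grasp point. The pads swing forward as they close: fully open they stand 13 mm farther back than shut.
Start: joints at [1.201, 0.124, 1.65, -0, 1.367, -0.083], TCP at [0.184, 0.623, 0.25] pointing down, gripper open.
Joint ranges: [-2.61, 2.61], [-1.02, 2.33], [0.03, 2.71], [-1.35, 4.49], [0.32, 2.68], [-2.91, 2.91]. Speed limits (rad/s): [2.57, 2.57, 3.14, 3.14, 3.14, 3.14].

INTERFACE

Orientations are given as a 3x3 rotation matrix whose columns are the frame's x, y, z axes.
In Python, from workcell import state, camera, close_job, boxes_of gives the robot as it stands.
- The arm moves only by the tool play_rows, never from a script. Its argument "deltas" is text: rows parted by semicolons, each of 7 numbers parted by spaces: the shift along the tool's x, y, z in units of 25 mm (1.0 is 25 mm), then the turn, a rotation vector about the tool's x, y, z in units of 5 degrees (1.0 is 5 degrees), then the finger opening in mm, from 0 to 85.4. A call has 1 to 8 rows; each row shifts and turns the commanded pose from where the row before left it, along the tool's axes as they then stand; what a row does not reach is not made up. A row lasts 1/12 s, in which the tool goes at most 41.7 mm and 7.16 degrees, less where a joint would pass 70% of its speed; a pose out of reach is approached as far as the arm can. A call is refused whole if a number of a shift passes 1 or a number of a turn 1, either way. A call with a gripper value outside its range is refused whole. The fingers move at their own pace and stop on an object; "squeeze" is the grip in N (left out, the last holds). Time passes only in rows, so rows that do not move let the fingers close. It gives the time, the measured TCP pose, the force, the opening and the grip force at its end, in the units of the state.
- state(): the state, without advancing time (a new reading comes with each control period).
- camera(name): name is "scene" or "top"; returns a dict with "pixels" (384x512x3 uint8, red, green, blue), "K" (3x3 intrinsics, pixels), "xyz" and "rotation" of the camera in the world. Camera axes: x right, y down, z forward; pixel columns grow to the right and rows downward; lengths in m; the calibration is good to about 2 mm. A picture is of the moment at which its call begins. There is no depth.
- close_job(): hands the job in; it is judged then, once.
Trained networks look in a picture, given as the dict that the camera call returned (one of the last four; its "shot" number tells which), for a name from the list of things; names that differ only in an ending like _2 or _b are one class to them, and where a whole thing is asked for, a point or a joint stands for the part that bears it (a point fixed in the world has none). Each returns a list of dicts, best first, with "score" (0 to 1); they miss things now and then, are a little off and sometimes report something else, mostly with a low value. They report only what shows in the picture. A call takes as long as a camera call. They do not tell look-alikes from the thing itself.
- boxes_of(picture, query): "box" ([left, top, right, bottom] in pixels, round what is visible of it).
The state is a dict: "t": time; "qpos": joint angles; "qd": joint speeds; "joint_torque": joint torques, N m; "tool_pos": TCP position; "tcp_rot": TCP orientation; "ft_force": force on the tool from outside, world axes, zero at the start; "moment": the same for the moment, N m; "width": finger opening in m; "gripper_force": force on a finger pad.
Only numpy, scipy, OpenCV 4.12 (cv2) and the standard library are available. Lean on these libraries where they do the work, as an engineer would, in place of code of your own. Each camera call takes 0.05 s, during which the arm holds its last target. There are 200 camera calls.

## Working session

There is one attempt and no reset: what is moved stays moved. The work goes in short steps, Python scripts to look and compute and a tool call to move; the robot and the scene stay as the last step left them, time stands still between calls to the robot, and variables do not carry over. Pictures are saved under pics/ and viewed, at most 10 in all, crops included, and the job is handed in when it is done.

Besides the shell and the picture viewer there is one more tool, called in YAML: its name, and indented under it one key for each argument. play_rows: Moves the arm, as the interface text tells. Its arguments: {"type":"object","properties":{"deltas":{"type":"string"},"squeeze":{"type":"number"}},"required":["deltas"]}

```bash
mkdir -p pics; cat > h.py <<'E'
import numpy as np, cv2
from workcell import *
def shot(n,f=None):
    p=camera(n)
    if f: cv2.imwrite('pics/'+f,cv2.cvtColor(p['pixels'],cv2.COLOR_RGB2BGR))
    return p
def onz(p,u,v,z):
    d=np.array(p['rotation'])@np.linalg.inv(p['K'])@[u,v,1]; c=np.array(p['xyz'])
    return c+d*(z-c[2])/d[2]
def proj(p,X):
    q=np.array(p['K'])@(np.array(p['rotation']).T@(np.array(X)-p['xyz'])); return q[:2]/q[2]
E
python3 - <<'E'
from h import *
for n in('scene','top'):
    p=shot(n,n+'1.png'); print(n,np.round(p['xyz'],3),np.round(p['rotation'],2).tolist(),p['K'][0])
    for q in['turntable','foot','hub','salt_shaker','pepper_mill','spice_jar','board','lemon','mug','glass']:
        print(q,[(np.round(b['box']).tolist(),round(b['score'],2)) for b in boxes_of(p,q)[:3]])
print(state())
E
```

```text
scene [ 0.02  -0.194  0.982] [[0.74, -0.49, 0.45], [-0.67, -0.56, 0.49], [0.01, -0.67, -0.75]] [458.17468942   0.         253.35023485]
turntable [([236.0, 221.0, 351.0, 315.0], 0.66)]
foot [([282.0, 249.0, 312.0, 303.0], 0.17)]
hub [([236.0, 219.0, 346.0, 316.0], 0.81), ([312.0, 168.0, 343.0, 211.0], 0.2)]
salt_shaker [([315.0, 238.0, 333.0, 268.0], 0.55)]
pepper_mill [([283.0, 250.0, 310.0, 302.0], 0.66)]
spice_jar [([127.0, 166.0, 149.0, 202.0], 0.78), ([250.0, 232.0, 266.0, 274.0], 0.71), ([154.0, 155.0, 172.0, 188.0], 0.71)]
board [([151.0, 152.0, 291.0, 260.0], 0.96)]
lemon [([188.0, 184.0, 203.0, 205.0], 0.8)]
mug [([372.0, 200.0, 416.0, 246.0], 0.92)]
glass [([315.0, 166.0, 342.0, 210.0], 0.76)]
top [0.378 0.381 1.034] [[-0.02, -0.99, 0.17], [-1.0, 0.02, -0.01], [0.01, -0.17, -0.99]] [347.36058285   0.         261.72450459]
turntable [([272.0, 160.0, 370.0, 256.0], 0.62)]
foot []
hub [([326.0, 173.0, 345.0, 192.0], 0.69), ([272.0, 158.0, 364.0, 254.0], 0.63)]
salt_shaker [([331.0, 174.0, 344.0, 194.0], 0.77)]
pepper_mill [([329.0, 209.0, 363.0, 229.0], 0.62)]
spice_jar [([191
[... 411 characters left out ...]
8e-06,
        1.36751873e+00, -8.25943360e-02]), 'qd': array([-0.00132362,  0.0007084 , -0.00171585, -0.00184602,  0.00032795,
       -0.00176073]), 'joint_torque': array([-2.18202200e-03, -4.23613036e+01, -3.65755033e+01, -2.51723941e-04,
        5.51891353e-04, -1.26851182e-05]), 'tool_pos': array([0.18389871, 0.62343682, 0.25002797]), 'tcp_rot': array([[-9.59153512e-01,  2.82886090e-01, -4.03678660e-06],
       [ 2.82886090e-01,  9.59153512e-01, -1.46562511e-05],
       [-2.74151517e-07, -1.51995455e-05, -1.00000000e+00]]), 'ft_force': array([ 0.05444995, -0.16059667, -0.59250645]), 'moment': array([0.02926709, 0.00668475, 0.04582338]), 'gripper_force': 0.0, 'width': 0.08523023204883798}
```

View pics/scene1.png

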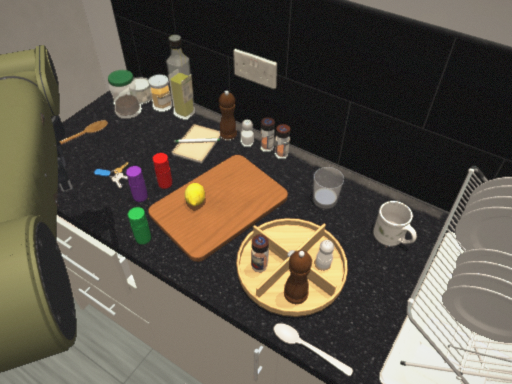

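View pics/top1.png

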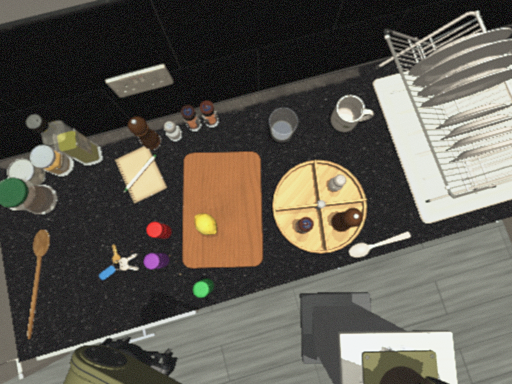

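The scene shows the turntable at about (292,265), with the salt on its right at (325,255). In the top view the tray's centre is near (320,206). The salt is upper right at (338,184), the mill lower right, the jar lower left, and the empty bay upper left, with the board to the left. So I turn the tray counter-clockwise by about 130°.

```bash
cat >> h.py <<'E'
def circ(p):
    # tray wood mask -> rim ellipse -> centre on plane z=0.04
    hsv=cv2.cvtColor(p['pixels'],cv2.COLOR_RGB2HSV); m=cv2.inRange(hsv,(14,60,120),(30,255,255))
    n,l,s,c=cv2.connectedComponentsWithStats(cv2.morphologyEx(m,cv2.MORPH_CLOSE,np.ones((15,15))))
    c0=proj(p,(0.42,0.2,0.03)); k=max(range(1,n),key=lambda k:s[k,4]*(np.linalg.norm(c[k]-c0)<60))
    cs,_=cv2.findContours((l==k).astype(np.uint8),cv2.RETR_EXTERNAL,cv2.CHAIN_APPROX_NONE)
    h=cv2.convexHull(max(cs,key=len))[:,0]
    P=np.array([onz(p,u+.0,v+.0,0.04)[:2] for u,v in h])
    return cv2.minEnclosingCircle(P.astype(np.float32))
def tri(ps,uvs):
    A=[];b=[]
    for p,(u,v) in zip(ps,uvs):
        d=np.array(p['rotation'])@np.linalg.inv(p['K'])@[u,v,1]; d/=np.linalg.norm(d); M=np.eye(3)-np.outer(d,d)
        A.append(M); b.append(M@p['xyz'])
    return np.linalg.lstsq(np.vstack(A),np.hstack(b),rcond=None)[0]
E
python3 - <<'E'
from h import *
s=shot('scene');t=shot('top')
for p in(s,t): print('circ',circ(p))
print('hub top', tri([s,t],[(292,254),(321,204)]))
b=[boxes_of(p,'salt_shaker')[0]['box'] for p in(s,t)]
print('salt mid',tri([s,t],[((x[0]+x[2])/2,(x[1]+x[3])/2) for x in b]), b)
print('salt from top view at cap', onz(t,339,180,.1))
for z,uvs in((0.021,[(183,152),(263,152),(263,267),(183,267)]),):
    print('board',[np.round(onz(t,*uv,z)[:2],3).tolist() for uv in uvs])
im=cv2.cvtColor(t['pixels'],cv2.COLOR_RGB2BGR)
cv2.imwrite('pics/crop.png',cv2.resize(im[90:270,170:390],None,fx=3,fy=3,interpolation=cv2.INTER_CUBIC))
E
```

```text
circ ((0.5155401825904846, 0.2044190913438797), 0.14608092606067657)
circ ((0.9233238101005554, 0.7418288588523865), 9.999999747378752e-05)
hub top [0.51016665 0.20765217 0.06957082]
salt mid [0.56999854 0.15846177 0.06491423] [[312.3, 239.1, 332.9, 269.8], [332.5, 175.4, 342.7, 188.9]]
salt from top view at cap [0.57115583 0.16091042 0.1       ]
board [[0.681, 0.609], [0.677, 0.367], [0.338, 0.373], [0.342, 0.601]]
```

View pics/crop.png

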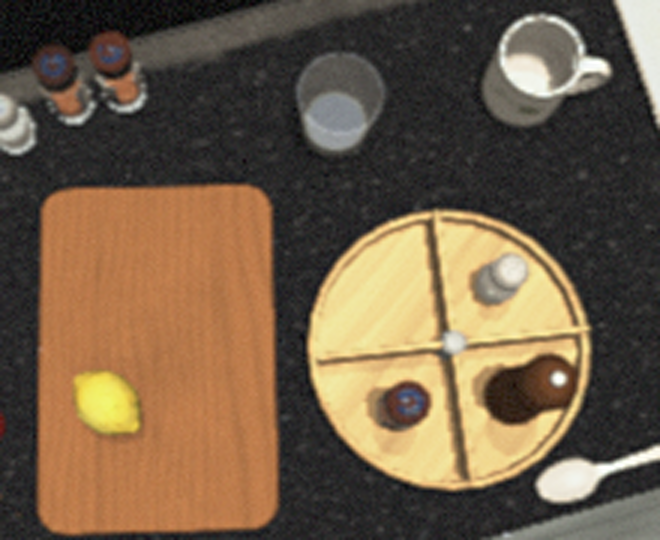

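play_rows:
  deltas: "0 0 0 0 0 -1 0; 0 0 0 0 0 -1 0; 0 0 0 0 0 -1 0; 0 0 0 0 0 -0.28 0; 0 0 0 0 0 0 0; 0 0 0 0 0 0 0; 0 0 0 0 0 0 0; 0 0 0 0 0 0 0"
  squeeze: 20

```text
t: 1.97
tool_pos: [0.1839, 0.6234, 0.25]
tcp_rot: [[-1.0, 0.001, -0.0], [0.001, 1.0, -0.0], [0.0, -0.0, -1.0]]
ft_force: [-0.6, 0.8, 0.9]
width: -0.0001
gripper_force: 0.0
```

play_rows:
  deltas: "-0.97 -0.84 0 0 0 0 0; -0.97 -0.84 0 0 0 0 0; -0.97 -0.84 0 0 0 0 0; -0.97 -0.84 0 0 0 0 0; -0.97 -0.84 0 0 0 0 0; -0.97 -0.84 0 0 0 0 0; -0.97 -0.84 0 0 0 0 0; -0.97 -0.84 0 0 0 0 0"

```text
t: 2.63
tool_pos: [0.3788, 0.4542, 0.2502]
tcp_rot: [[-1.0, 0.001, 0.0], [0.001, 1.0, 0.0], [-0.0, 0.0, -1.0]]
ft_force: [0.0, 1.3, -0.0]
width: -0.0001
gripper_force: 0.0
```

play_rows:
  deltas: "-0.97 -0.84 0 0 0 0 0; -0.97 -0.84 0 0 0 0 0; -0.97 -0.84 0 0 0 0 0; -0.97 -0.84 0 0 0 0 0; -0.97 -0.84 0 0 0 0 0; -0.97 -0.84 0 0 0 0 0; -0.97 -0.84 0 0 0 0 0; -0.97 -0.84 0 0 0 0 0"

```text
t: 3.3
tool_pos: [0.5728, 0.286, 0.2501]
tcp_rot: [[-1.0, 0.001, 0.0], [0.001, 1.0, 0.0], [-0.0, 0.0, -1.0]]
ft_force: [0.5, 1.4, 0.7]
width: 0.0002
gripper_force: 0.0
```

play_rows:
  deltas: "0 0 0 0 0 0 0; 0 0 0 0 0 0 0; 0 0 0 0 0 0 0; 0 0 0 0 0 0 0"

```text
t: 3.63
tool_pos: [0.5709, 0.288, 0.25]
tcp_rot: [[-1.0, -0.0, -0.0], [-0.0, 1.0, 0.0], [0.0, 0.0, -1.0]]
ft_force: [1.3, -1.4, -0.3]
width: -0.0002
gripper_force: 0.0
```

play_rows:
  deltas: "0 0 0.9 0 0 0 0; 0 0 0.9 0 0 0 0; 0 0 0.9 0 0 0 0; 0 0 0.9 0 0 0 0; 0 0 0.9 0 0 0 0; 0 0 0.9 0 0 0 0; 0 0 0.9 0 0 0 0; 0 0 0.9 0 0 0 0"

```text
t: 4.3
tool_pos: [0.5707, 0.2885, 0.0693]
tcp_rot: [[-1.0, -0.001, 0.0], [-0.001, 1.0, 0.0], [-0.0, 0.0, -1.0]]
ft_force: [0.0, 0.4, -0.5]
width: 0.0002
gripper_force: 0.0
```

play_rows:
  deltas: "0 0 0.08 0 0 0 0; 0 0 0.08 0 0 0 0; 0 0 0 0 0 0 0"

```text
t: 4.55
tool_pos: [0.5717, 0.2881, 0.0669]
tcp_rot: [[-1.0, -0.0, 0.001], [-0.0, 1.0, 0.0], [-0.001, 0.0, -1.0]]
ft_force: [-0.4, 0.2, -0.5]
width: 0.0001
gripper_force: 0.0
```

```bash
python3 - <<'E'
from h import *
t=shot('scene','t2.png'); im=cv2.imread('pics/t2.png')
cv2.imwrite('pics/c2.png',cv2.resize(im[140:340,200:440],None,fx=3,fy=3))
c=np.array([.510,.206]); p0=np.array([.571,.288]); 
E
```

```text
(no output)
```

View pics/c2.png

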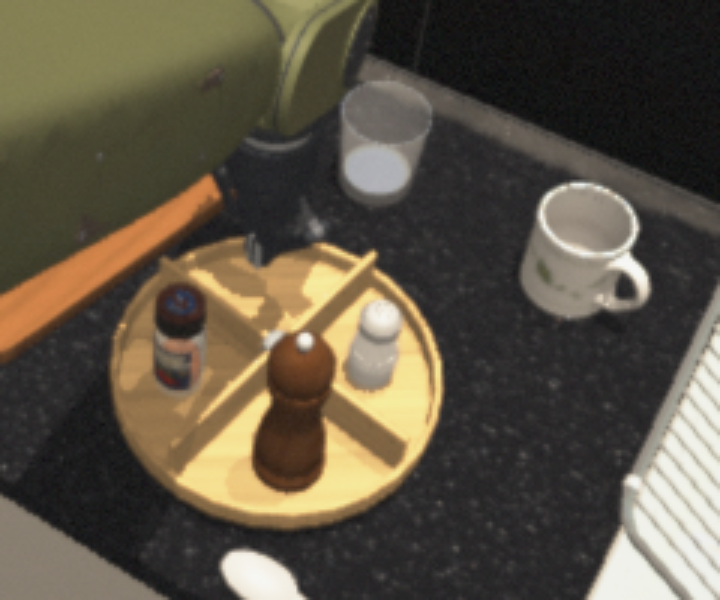

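The picture shows the fingertip in the empty bay at about (255,250), clear of the rim and the dividers. Nothing has moved. Next I compute the arc rows.

```bash
python3 - <<'E'
import numpy as np
c=np.array([.510,.206]); r=.1
a=[53.4]+list(np.arange(58,79,5))+list(np.arange(81,94,3))+list(np.arange(98,209,5.))
P=[c+r*np.array([np.cos(np.radians(x)),np.sin(np.radians(x))]) for x in a]; P[0]=np.array([.571,.288])
q=P[0].copy()
for i in range(1,len(a)):
    d=np.round((P[i]-q)/.025,2); q+=d*.025
    print(f"{-d[0]:.2f} {d[1]:.2f} 0 0 0 0 0;",end='\n' if i%8==0 else ' ')
print(a[8::8],a[-1])
E
```

```text
0.32 0.11 0 0 0 0 0; 0.30 0.17 0 0 0 0 0; 0.32 0.15 0 0 0 0 0; 0.33 0.12 0 0 0 0 0; 0.34 0.08 0 0 0 0 0; 0.20 0.04 0 0 0 0 0; 0.21 0.03 0 0 0 0 0; 0.21 0.01 0 0 0 0 0;
0.21 0.01 0 0 0 0 0; 0.21 -0.01 0 0 0 0 0; 0.35 -0.03 0 0 0 0 0; 0.34 -0.06 0 0 0 0 0; 0.34 -0.10 0 0 0 0 0; 0.32 -0.12 0 0 0 0 0; 0.32 -0.15 0 0 0 0 0; 0.30 -0.18 0 0 0 0 0;
0.28 -0.20 0 0 0 0 0; 0.27 -0.22 0 0 0 0 0; 0.24 -0.25 0 0 0 0 0; 0.22 -0.27 0 0 0 0 0; 0.20 -0.29 0 0 0 0 0; 0.17 -0.30 0 0 0 0 0; 0.15 -0.32 0 0 0 0 0; 0.12 -0.33 0 0 0 0 0;
0.08 -0.34 0 0 0 0 0; 0.06 -0.34 0 0 0 0 0; 0.03 -0.35 0 0 0 0 0; -0.01 -0.35 0 0 0 0 0; -0.03 -0.35 0 0 0 0 0; -0.06 -0.34 0 0 0 0 0; -0.10 -0.34 0 0 0 0 0; -0.12 -0.32 0 0 0 0 0;
-0.15 -0.32 0 0 0 0 0; [np.int64(87), np.float64(123.0), np.float64(163.0), np.float64(203.0)] 208.0
```

play_rows:
  deltas: "0.32 0.11 -0.2 0 0 0 0; 0.30 0.17 0 0 0 0 0; 0.32 0.15 0 0 0 0 0; 0.33 0.12 0 0 0 0 0; 0.34 0.08 0 0 0 0 0; 0.20 0.04 0 0 0 0 0; 0.21 0.03 0 0 0 0 0; 0.21 0.01 0 0 0 0 0"

```text
t: 5.27
tool_pos: [0.5157, 0.3051, 0.071]
tcp_rot: [[-1.0, 0.0, 0.001], [0.0, 1.0, -0.0], [-0.001, -0.0, -1.0]]
ft_force: [2.0, -1.0, -1.1]
width: 0.0
gripper_force: 0.9
```

play_rows:
  deltas: "0.21 0.01 0 0 0 0 0; 0.21 -0.01 0 0 0 0 0; 0.35 -0.03 0 0 0 0 0; 0.34 -0.06 0 0 0 0 0; 0.34 -0.10 0 0 0 0 0; 0.32 -0.12 0 0 0 0 0; 0.32 -0.15 0 0 0 0 0; 0.30 -0.18 0 0 0 0 0"

```text
t: 5.93
tool_pos: [0.4554, 0.2889, 0.0712]
tcp_rot: [[-1.0, 0.0, 0.0], [0.0, 1.0, 0.0], [-0.0, 0.0, -1.0]]
ft_force: [2.5, 0.2, -0.1]
width: 0.0
gripper_force: 1.2
```

```bash
python3 - <<'E'
from h import *
t=shot('scene','t3.png'); im=cv2.imread('pics/t3.png')
cv2.imwrite('pics/c3.png',cv2.resize(im[140:340,160:400],None,fx=3,fy=3)); print(state()['ft_force'])
E
```

```text
[-0.18287341  0.70254037 -0.17368064]
```

View pics/c3.png

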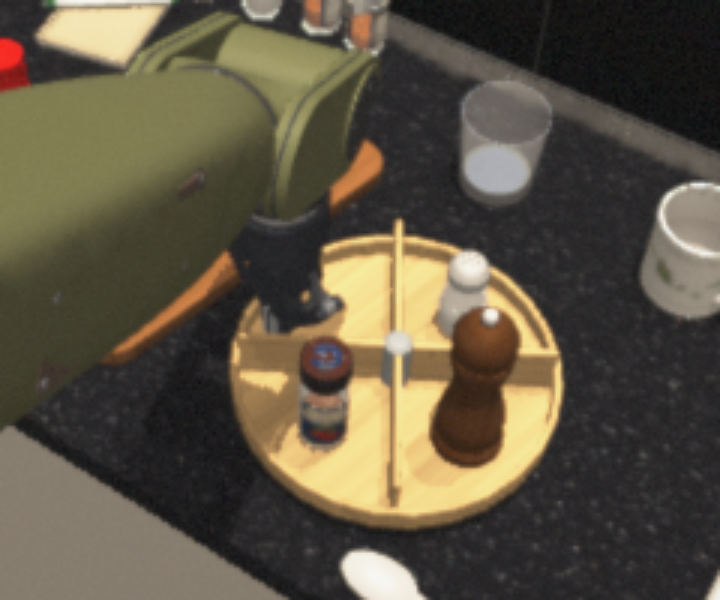

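The finger at about (300,310) is turning the tray and everything still stands, with the jar clear. I carry on.

play_rows:
  deltas: "0.28 -0.20 0 0 0 0 0; 0.27 -0.22 0 0 0 0 0; 0.24 -0.25 0 0 0 0 0; 0.22 -0.27 0 0 0 0 0; 0.20 -0.29 0 0 0 0 0; 0.17 -0.30 0 0 0 0 0; 0.15 -0.32 0 0 0 0 0; 0.12 -0.33 0 0 0 0 0"

```text
t: 6.65
tool_pos: [0.4144, 0.2338, 0.071]
tcp_rot: [[-1.0, 0.001, -0.0], [0.001, 1.0, 0.0], [0.0, 0.0, -1.0]]
ft_force: [1.7, 1.9, -0.1]
width: 0.0002
gripper_force: 1.0
```

play_rows:
  deltas: "0.08 -0.34 0 0 0 0 0; 0.06 -0.34 0 0 0 0 0; 0.03 -0.35 0 0 0 0 0; -0.01 -0.35 0 0 0 0 0; -0.03 -0.35 0 0 0 0 0; -0.06 -0.30 0 0 0 0 0; -0.05 -0.2 0 0 0 0 0; 0 0 0 0 0 0 0"

```text
t: 7.32
tool_pos: [0.4143, 0.1775, 0.0708]
tcp_rot: [[-1.0, 0.002, -0.001], [0.002, 1.0, -0.001], [0.001, -0.001, -1.0]]
ft_force: [0.1, 0.7, -0.1]
width: -0.0003
gripper_force: 0.0
```

```bash
cat > m.py <<'E'
from h import *
s=shot('scene','s4.png');t=shot('top','t4.png')
for p,n in((s,'scene'),(t,'top')): print(n,[(np.round(b['box'],1).tolist(),round(b['score'],2)) for b in boxes_of(p,'salt_shaker')[:3]])
a=cv2.imread('pics/s4.png')[150:330,190:390];b=cv2.imread('pics/t4.png')[120:300,220:420]
cv2.imwrite('pics/c4.png',cv2.resize(np.hstack([a,b]),None,fx=2,fy=2)); print(state()['tool_pos'])
E
python3 m.py
```

```text
scene []
top [([288.4, 192.3, 301.2, 204.7], 0.46)]
[0.41419004 0.17867499 0.07080208]
```

View pics/c4.png

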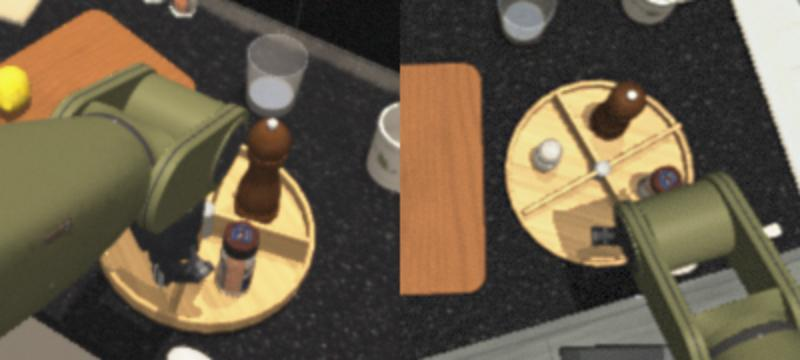

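```bash
cat > n.py <<'E'
from h import *
t=shot('top')
B=boxes_of(t,'salt_shaker'); b=B[0]['box']; u=(b[0]+b[2])/2;v=(b[1]+b[3])/2
X=onz(t,u,v,.065); d=X[:2]-[.510,.206]; print(b,B[0]['score'],X,np.hypot(*d),np.degrees(np.arctan2(d[1],d[0])))
print('proj target',[np.round(proj(t,(.51,.206+.076,z)),1).tolist() for z in(.02,.11)],'hub',proj(t,(.51,.206,.075)))
E
python3 n.py
```

```text
[288.9, 193.8, 300.9, 205.9] 0.77 [0.52323033 0.28039093 0.065     ] 0.0755582689453612 79.91545955437647
proj target [[293.0, 206.6], [296.1, 202.2]] hub [322.06275357 203.57036845]
```

play_rows:
  deltas: "-0.04 -0.16 0 0 0 0 0; -0.06 -0.18 0 0 0 0 0; -0.07 -0.18 0 0 0 0 0; -0.07 -0.16 0 0 0 0 0; -0.07 -0.11 0 0 0 0 0; 0 0 0 0 0 0 0; 0 0 0 0 0 0 0"

```text
t: 8.2
tool_pos: [0.4223, 0.1585, 0.071]
tcp_rot: [[-1.0, 0.001, -0.0], [0.001, 1.0, -0.001], [0.0, -0.001, -1.0]]
ft_force: [-0.1, 0.3, 0.7]
width: 0.0002
gripper_force: 0.0
```

```bash
python3 n.py; python3 m.py
```

```text
[290.6, 197.1, 298.8, 207.4] 0.77 [0.51640197 0.28118419 0.065     ] 0.07545626103594263 85.13297508800544
proj target [[293.0, 206.6], [296.1, 202.2]] hub [322.06275357 203.57036845]
scene []
top [([290.0, 197.3, 297.6, 208.3], 0.45)]
[0.42206441 0.15904882 0.070979  ]
```

View pics/c4.png

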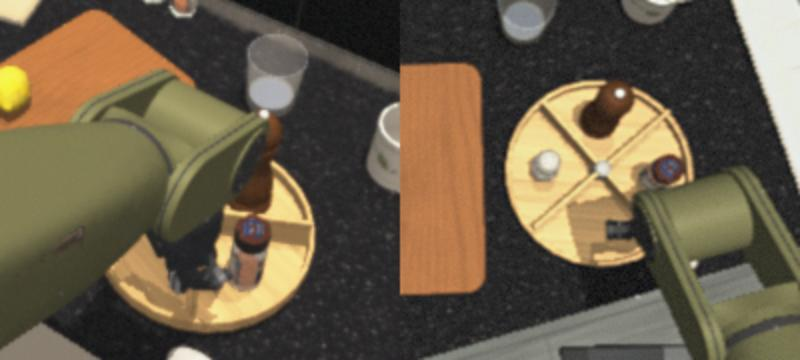

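The salt is about 4° short of the line to the board's middle. One small nudge, then back off along the arc and up.

play_rows:
  deltas: "-0.03 -0.07 0 0 0 0 0; -0.04 -0.09 0 0 0 0 0; -0.04 -0.08 0 0 0 0 0; 0 0 0 0 0 0 0; 0 0 0 0 0 0 0; 0.1 0.2 0 0 0 0 0; 0.1 0.2 0 0 0 0 0; 0 0 0 0 0 0 0"

```text
t: 9.17
tool_pos: [0.4194, 0.1637, 0.0709]
tcp_rot: [[-1.0, -0.0, -0.0], [-0.0, 1.0, 0.0], [0.0, 0.0, -1.0]]
ft_force: [0.8, -0.0, 0.2]
width: 0.0001
gripper_force: 0.0
```

play_rows:
  deltas: "0 0 -0.4 0 0 0 0; 0 0 -0.8 0 0 0 0; 0 0 -1 0 0 0 0; 0 0 -1 0 0 0 0; 0 0 -1 0 0 0 0; 0 0 -1 0 0 0 0; 0 0 -1 0 0 0 0; 0 0 -0.5 0 0 0 0"

```text
t: 9.83
tool_pos: [0.4211, 0.1634, 0.2431]
tcp_rot: [[-1.0, 0.0, 0.006], [0.0, 1.0, 0.001], [-0.006, 0.001, -1.0]]
ft_force: [1.0, -0.4, 0.1]
width: 0.0003
gripper_force: 0.0
```

```bash
python3 n.py; python3 m.py
```

```text
[287.6, 196.8, 299.0, 213.2] 0.71 [0.50865235 0.28538779 0.065     ] 0.07939922868531128 90.97253047972136
proj target [[293.0, 206.6], [296.1, 202.2]] hub [322.06275357 203.57036845]
scene [([262.3, 227.6, 276.6, 251.7], 0.5)]
top [([289.1, 197.2, 301.0, 211.9], 0.48)]
[0.41888217 0.16276748 0.23633116]
```

View pics/c4.png

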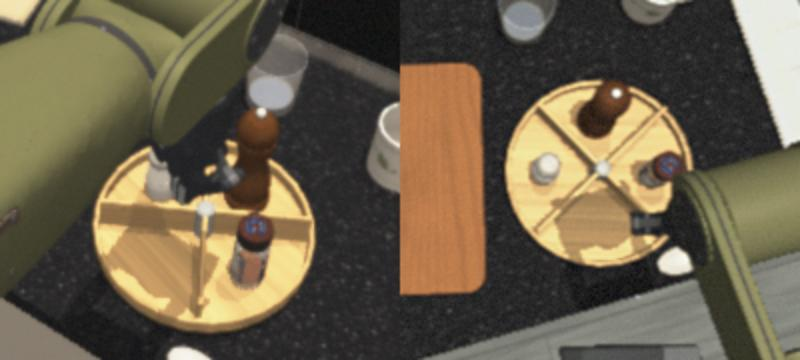

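The tray is aligned: the salt is at about (293,204) in the top view, on the line to the board, and everything stands. Next I move over the cap.

play_rows:
  deltas: "-0.53 0.69 0 0 0 0 0; -0.53 0.69 0 0 0 0 0; -0.53 0.69 0 0 0 0 0; -0.53 0.69 0 0 0 0 0; -0.53 0.69 0 0 0 0 0; -0.53 0.69 0 0 0 0 0; -0.5 0.7 0 0 0 0 0; 0 0 0 0 0 0 0"

```text
t: 10.8
tool_pos: [0.5125, 0.2858, 0.2358]
tcp_rot: [[-1.0, -0.001, -0.003], [-0.001, 1.0, -0.001], [0.003, -0.001, -1.0]]
ft_force: [-1.7, -1.2, 1.1]
width: -0.0001
gripper_force: 0.0
```

play_rows:
  deltas: "0 0 0.5 0 0 0 0; 0 0 0.5 0 0 0 0; 0 0 0.5 0 0 0 0; 0 0 0.4 0 0 0 0; 0 0 0.3 0 0 0 0; 0 0 0.2 0 0 0 0; 0 0 0 0 0 0 0; 0 0 0 0 0 0 0"

```text
t: 11.47
tool_pos: [0.5119, 0.2838, 0.1785]
tcp_rot: [[-1.0, 0.001, -0.0], [0.001, 1.0, -0.0], [0.0, -0.0, -1.0]]
ft_force: [1.0, -0.3, 0.4]
width: 0.0
gripper_force: 0.0
```

```bash
python3 m.py; python3 -c "
from h import *
t=shot('top');s=shot('scene');x=state()['tool_pos'];print(x)
for p in(s,t):print('tip',proj(p,x-[0,0,.019]),'captop',proj(p,(.512,.285,.11)))"
```

```text
scene [([262.2, 221.1, 281.7, 247.9], 0.73)]
top [([274.8, 188.6, 344.0, 253.1], 0.71), ([287.9, 203.8, 290.2, 209.8], 0.41)]
[0.51247326 0.28420716 0.17953394]
[0.51228274 0.28415973 0.17925295]
tip [271.77572094 211.01205741] captop [270.70823297 224.19349327]
tip [297.2758036 198.5320007] captop [294.9874624  201.50542712]
```

View pics/c4.png

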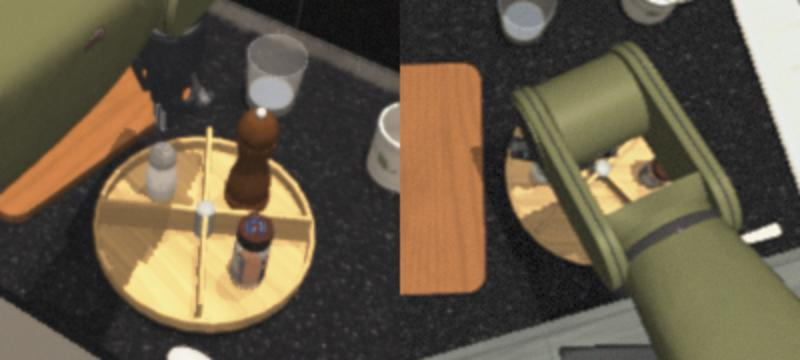

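The scene view shows the cap's top at about (270,222), directly under the fingertips, as predicted. I go down 29 mm and hold.

play_rows:
  deltas: "0 0 0.3 0 0 0 0; 0 0 0.3 0 0 0 0; 0 0 0.3 0 0 0 0; 0 0 0.26 0 0 0 0; 0 0 0 0 0 0 0; 0 0 0 0 0 0 0; 0 0 0 0 0 0 0; 0 0 0 0 0 0 0"

```text
t: 12.43
tool_pos: [0.5123, 0.2841, 0.15]
tcp_rot: [[-1.0, 0.001, 0.001], [0.001, 1.0, 0.0], [-0.001, 0.0, -1.0]]
ft_force: [0.2, 1.3, 0.5]
width: 0.0001
gripper_force: 0.0
```

play_rows:
  deltas: "0 0 0 0 0 0 0; 0 0 0 0 0 0 0; 0 0 0 0 0 0 0; 0 0 0 0 0 0 0; 0 0 0 0 0 0 0; 0 0 0 0 0 0 0; 0 0 0 0 0 0 0; 0 0 0 0 0 0 0"

```text
t: 13.1
tool_pos: [0.5119, 0.284, 0.1495]
tcp_rot: [[-1.0, 0.001, -0.0], [0.001, 1.0, 0.0], [0.0, 0.0, -1.0]]
ft_force: [-0.1, -0.6, 0.2]
width: 0.0
gripper_force: 0.0
```

play_rows:
  deltas: "0 0 0 0 0 0 0; 0 0 0 0 0 0 0; 0 0 0 0 0 0 0; 0 0 0 0 0 0 0; 0 0 0 0 0 0 0; 0 0 0 0 0 0 0; 0 0 0 0 0 0 0; 0 0 0 0 0 0 0"

```text
t: 13.77
tool_pos: [0.512, 0.284, 0.1495]
tcp_rot: [[-1.0, 0.001, -0.0], [0.001, 1.0, 0.0], [0.0, 0.0, -1.0]]
ft_force: [0.7, -0.1, -0.3]
width: -0.0003
gripper_force: 0.0
```

play_rows:
  deltas: "0 0 0 0 0 0 0; 0 0 0 0 0 0 0; 0 0 0 0 0 0 0; 0 0 0 0 0 0 0; 0 0 0 0 0 0 0; 0 0 0 0 0 0 0; 0 0 0 0 0 0 0; 0 0 0 0 0 0 0"

```text
t: 14.43
tool_pos: [0.5119, 0.284, 0.1495]
tcp_rot: [[-1.0, 0.001, -0.0], [0.001, 1.0, -0.0], [0.0, -0.0, -1.0]]
ft_force: [-0.5, -0.5, 0.4]
width: 0.0001
gripper_force: 0.0
```

```bash
python3 m.py
```

```text
scene [([261.8, 220.7, 278.1, 249.8], 0.79)]
top []
[0.51195103 0.28400115 0.1495146 ]
```

View pics/c4.png

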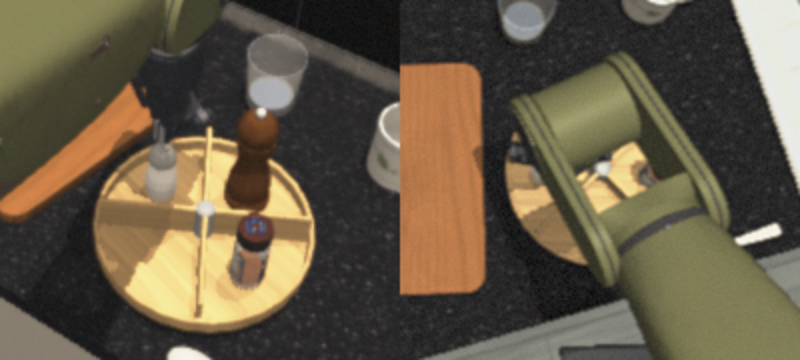

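The fingertips at about (160,130) in the left half are just above the cap, and everything stands still. Handing in.

```bash
python3 -c "
from workcell import *
print(close_job())"
```

```text
the job is handed in; nothing more can be done
None
```

I pushed the turntable round until the salt shaker stood in line with the middle of the board, then handed the job in with the fingertips pointing down about 20 mm above its cap; in the last pictures everything was still standing, but the hand-in reported no verdict.

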